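Click the striker rack's stop home behind the row

TASK

Close up the row of four strikers in the rack: with a fingertip, push the rack's sliding stop along its rail towards the end block until it clicks into the four-striker notch, the second one from the end block, ease off there without jamming the strikers, and take the hand away. Only push the stop, do not pinch it; lift no striker, and leave the other things on the shelf where they are.

Things in the scene. Friction and masses are not known exactly. Their poses are not given: they have to be found in the camera images.
- rack: mango-wood striker rack, fixed, 98 wide (x), 384 long (y), board 16 thick. Origin: underside of the board on the lane's middle line. y runs along the lane: beech end block at -y (face at y = -150, top 38 high), open at +y. Lane floor 16 above the shelf, 44 wide, between beech lips 24 to 25 high. Aluminium click rail beside the lane at x = 32 to 52, top 30 high
- notch_four (a point): the four-striker notch in the rail's top: second of four notches (12 wide, 41 apart, for rows of three, four, five and six strikers) counted from the end block. The stop's sprung ball sits in the middle of its black carriage block, 15 ahead of the stop's rubber face, and drops into this notch
- stop (a joint): sliding stop: metres slid along the rack's -y towards the end block, 0 to 0.172. Rubber face to end block = 290 mm - joint. 1 to 2 N slides it; it drops into notches at 0.041 (six), 0.082 (five), 0.123 (four), 0.164 (three). It is pulled in by itself over the last 4 mm; about 8 N pushes it out. Strikers are pushed ahead of it; at 0.123 a closed row of four has 3 mm of play
- stop_push (a point): centre of the flat steel back of the stop, the face to push (45 above the shelf, on the lane's middle line, looking along the rack's +y). Over the lane this upright plate is 40 wide and 18 to 63 above the shelf; it goes on in the rack's +x to the carriage on the rail (x up to 55). The lane behind it (+y) is empty
- stop_face (a point): centre of the stop's rubber facing (3 thick, on the front of the 4 thick steel plate), 36 above the shelf: the leading side, which meets the strikers. Beside it on the rail is the black carriage block, 26 wide, 39 long, top 51 high, ahead of the plate
- striker1: marbled orange carrom striker, disc 41 across, 9.5 thick, 15 g, lying flat in the lane; number 1 counted from the end block. Origin: centre of its underside
- striker2: marbled orange carrom striker, disc 41 across, 9.5 thick, 15 g, lying flat in the lane; number 2 counted from the end block. Origin: centre of its underside
- striker3: marbled orange carrom striker, disc 41 across, 9.5 thick, 15 g, lying flat in the lane; number 3 counted from the end block. Origin: centre of its underside
- striker4: marbled orange carrom striker, disc 41 across, 9.5 thick, 15 g, lying flat in the lane; number 4 counted from the end block. Origin: centre of its underside
- sandal_box: squat sandalwood box, cylinder 64 across and 45 high with a small brass stud on its lid, standing behind the rack (its +x side). Loose; to be left alone. Origin: centre of its underside
- pocket_ring: flat brass pocket ring, 58 outside, 47 inside, 7 high, lying in front of the rack. Loose; to be left alone. Origin: centre of its underside
- coin_stacker: turned beech coin stacker, 66 across its foot, 83 high, three posts round a short pile of carrom coins, behind the rack. Loose; to be left alone. Origin: centre of its underside
- coins: pile of three black carrom coins, 32 across, 26 high, in front of the rack. Loose; to be left alone. Origin: centre of its underside
- dust_brush: dusting brush, 170 long, lying behind the rack. Loose; to be left alone. Origin: on the shelf below its middle
- pocket_scale: flat pocket scale, 78 x 130 x 20 high, beyond the end-block end of the rack. Loose; to be left alone. Origin: centre of its underside
- powder_bottle: white powder bottle, 48 across, 115 high, near the scale. Loose; to be left alone. Origin: centre of its underside
Mind the look-alikes: they are no part of the job. Leave any turquoise look-alike of the striker3 alone. Leave any blue look-alike of the striker4 alone.

How it is judged:
By the outcome, as a careful person would: the job done as asked, in the order asked, and still so for the second after the job is handed in, with the robot touching nothing.
It also fails if it takes over 45 s, if anything falls off the work surface, if the arm or the gripper's body presses on something with over 40 N, if the wrist force passes 120 N, or if a joint passes its speed limit or range.

ROBOT

A 7-joint arm with a two-finger parallel gripper is mounted at the origin on the work surface. World frame = base frame: x ahead of the robot, y to its left, z up, the work surface at z = 0. Lengths are in m, angles in rad, forces in N, time in s.
With the tool pointing down it reaches from about 0.425 to 0.925 m from the base axis. Payload 6.8 kg.
Tool frame: the origin (TCP) lies at the very end of the fingers, on their centre line; the grasp point (between the pads) lies 19 mm behind it; y points along the fingers, x is the direction in which the jaws open and shut, and the axes are right-handed (so a half turn about y gives the same grasp; the last joint's range is limited). The gripper opens to 85 mm and grips with 20 to 120 N. Pads are 22 mm wide; open, the fingers measure 114 mm over their backs; the gripper's body (76 mm by 85 mm) begins 54 mm behind the grasp point. The pads swing forward as they close: fully open they stand 13 mm farther back than shut.
Start: joints at [1.01, 0.477, 0.022, 1.555, -0.011, 1.109, -0.083], TCP at [0.295, -0.607, 0.231] pointing down, gripper open.
Joint ranges: [-2.96, 2.96], [-0.34, 2.1], [-1.41, 1.46], [0.24, 2.44], [-1.37, 4.51], [0.17, 1.92], [-2.96, 2.96]. Speed limits (rad/s): [2.39, 2.39, 3.14, 3.14, 3.14, 3.14, 3.14].

INTERFACE

Orientations are given as a rotation vector (axis times angle).
In Python, from bench import r, imaging gives the robot as it stands.
- The arm moves only by the shell command python3 -m jog 'ROWS' [FORCE]. ROWS is text: rows parted by semicolons, each of 7 numbers parted by spaces: the turn, a rotation vector about the tool's x, y, z in degrees, then the shift along the tool's x, y, z in mm, then the opening, from 0 (shut) to 1 (fully open). A call has exactly 5 rows; each row shifts and turns the commanded pose from where the row before left it, along the tool's axes as they then stand; what a row does not reach is not made up. A row lasts 1/12 s, in which the tool goes at most 41.7 mm and 7.16 degrees, less where a joint would pass 70% of its speed; a pose out of reach is approached as far as the arm can. A call with a gripper value outside its range is refused whole. The fingers move at their own pace and stop on an object; FORCE is the grip in N (left out, the last holds). Time passes only in rows, so rows that do not move let the fingers close, or fill a call up. It gives the time, the measured TCP pose, the force and the opening at its end, in the units of the state.
- r.get_obs(): the state, without advancing time (a new reading comes with each control period).
- imaging.grab_frame(name): name is "scene" or "top" or "wrist"; returns a dict with "color" (384x512x3 uint8, red, green, blue), "z_map" (384x512 float32, m along the optical axis (not along the pixel's ray), 0 where there is no reading), "fx", "fy", "cx", "cy" (pixels), "world_to_cam" (4x4, takes a point from world to camera coordinates); the wrist camera has in their place "hand_eye" (4x4, takes a point from camera to tool coordinates, whose origin is the TCP and whose axes are the tool frame's). Camera axes: x right, y up, looking along -z (the intrinsics and any distortion apply to the point x, -y, -z); pixel columns grow to the right and rows downward; lengths in m; the calibration is good to about 2 mm. A picture is of the moment at which its call begins: read the wrist's pose just before it.
- r.hand_in(): hands the job in, once; it reports no verdict.
The state is a dict: "clock": time; "joints": joint angles; "qvel": joint speeds; "tau": joint torques, N m; "tcp_pos": TCP position; "orientation": TCP orientation; "contact_force": force on the tool from outside, world axes, zero at the start; "moment": the same for the moment, N m; "grip_width": finger opening in m.
Only numpy, scipy, OpenCV 4.12 (cv2) and the standard library are available. Lean on these libraries where they do the work, as an engineer would, in place of code of your own. Each camera call takes 0.05 s, during which the arm holds its last target.

## Working session

There is one attempt and no reset: what is moved stays moved. The work goes in short steps, Python scripts to look and compute and a shell command to move; the robot and the scene stay as the last step left them, time stands still between calls to the robot, and variables do not carry over. Pictures are saved under pics/ and viewed, and the job is handed in when it is done.

```bash
mkdir -p pics; ls; cat > h.py <<'E'
import numpy as np,cv2
from bench import r,imaging
def save(n,f):
    cv2.imwrite(f'pics/{n}.png',cv2.cvtColor(f['color'],cv2.COLOR_RGB2BGR)); np.savez(f'pics/{n}.npz',**{k:v for k,v in f.items()})
def world(f,u,v,z=None,d=None):
    # returns world pt from depth (or given plane z)
    T=np.linalg.inv(np.array(f['world_to_cam']))
    ray=np.array([(u-f['cx'])/f['fx'],-(v-f['cy'])/f['fy'],-1])
    if z is None:
        d=f['z_map'][int(round(v)),int(round(u))] if d is None else d
        return (T@np.r_[ray*d,1])[:3]
    o=T[:3,3];w=T[:3,:3]@ray
    return o+w*(z-o[2])/w[2]
E
python3 - <<'E'
from h import *
s=r.get_obs();print(s)
for n in ['scene','top','wrist']:
    f=imaging.grab_frame(n);save(n+'0',f);print(n,[k for k in f],f['fx'],f['cx'])
E
```

```text
pics
{'clock': 0.0, 'joints': array([ 1.00985367,  0.47784952,  0.02231144,  1.55648977, -0.01147061,
        1.10927287, -0.08310652]), 'qvel': array([ 0.0002507 ,  0.00104351,  0.00030926, -0.00108665,  0.00117099,
       -0.00032775, -0.00014791]), 'tau': array([-2.50874400e-04, -5.96454406e+01,  1.60706129e+00, -2.81199682e+01,
        1.22648259e-02,  9.54081741e-03,  5.86936110e-06]), 'tcp_pos': array([ 0.29505572, -0.60642172,  0.23027586]), 'orientation': array([-1.38917157,  0.87073314, -0.86797747]), 'contact_force': array([0.07350851, 0.65392347, 0.01929133]), 'moment': array([-0.05497254, -0.01446617,  0.02072537]), 'grip_width': 0.08565881898838223}
scene ['color', 'z_map', 'fx', 'fy', 'cx', 'cy', 'world_to_cam'] 398.6424396961852 255.7321968299835
top ['color', 'z_map', 'fx', 'fy', 'cx', 'cy', 'world_to_cam'] 396.24848723624075 258.6682910812011
wrist ['color', 'z_map', 'fx', 'fy', 'cx', 'cy', 'hand_eye'] 319.0545725168676 258.80733135883986
```

View pics/scene0.png

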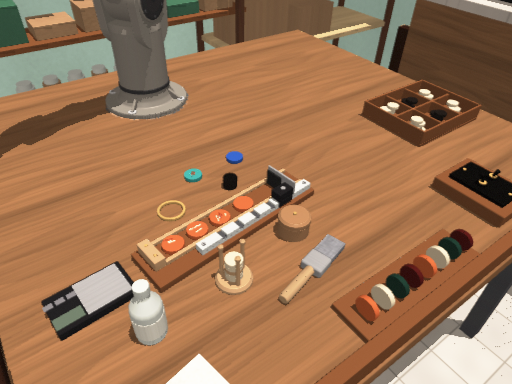

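View pics/top0.png

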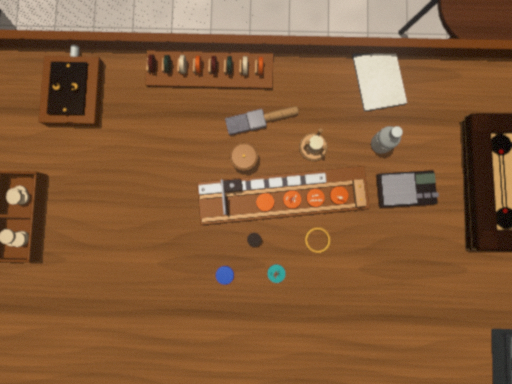

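View pics/wrist0.png

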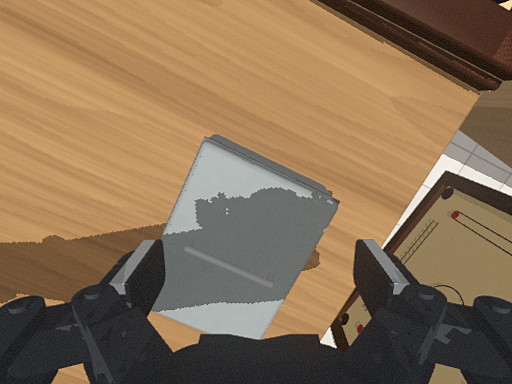

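```bash
python3 - <<'E'
from h import *
f=dict(np.load('pics/top0.npz'))
c=cv2.imread('pics/top0.png')[140:260,190:380]
cv2.imwrite('pics/topc.png',cv2.resize(c,None,fx=4,fy=4,interpolation=cv2.INTER_CUBIC))
f2=dict(np.load('pics/scene0.npz'))
c=cv2.imread('pics/scene0.png')[140:290,130:330]
cv2.imwrite('pics/scenec.png',cv2.resize(c,None,fx=4,fy=4,interpolation=cv2.INTER_CUBIC))
for p in [(265,202),(292,199),(316,197),(340,195),(244,157),(361,193),(233,185),(225,195),(60,90)]: print(p,world(f,*p).round(4))
print(np.linalg.inv(f['world_to_cam']).round(3))
E
```

```text
(265, 202) [ 0.5657 -0.0391  0.027 ]
(292, 199) [ 0.5739 -0.0993  0.0273]
(316, 197) [ 0.5798 -0.153   0.0266]
(340, 195) [ 0.5857 -0.2068  0.0258]
(244, 157) [0.6635 0.01   0.044 ]
(361, 193) [ 0.5901 -0.2506  0.0384]
(233, 185) [0.5992 0.0317 0.0535]
(225, 195) [0.5796 0.0513 0.0228]
(60, 90) [0.808  0.4329 0.0419]
[[ 0.025  0.994 -0.102  0.503]
 [-1.     0.025 -0.009 -0.032]
 [-0.007  0.102  0.995  0.912]
 [ 0.     0.     0.     1.   ]]
```

View pics/topc.png

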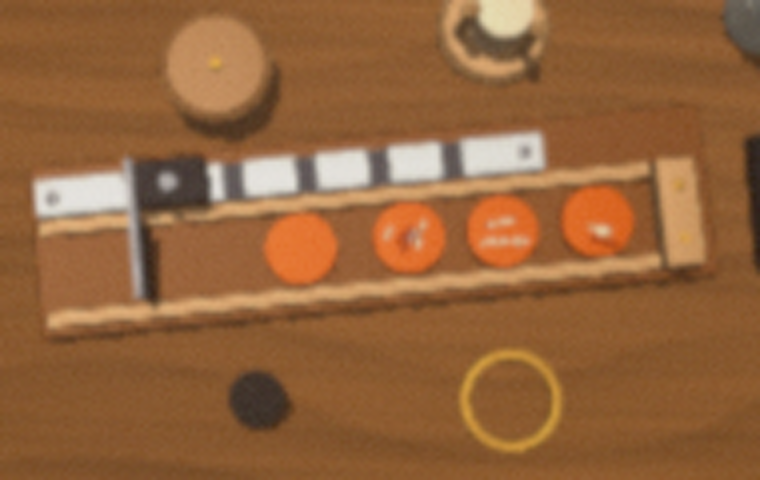

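View pics/scenec.png

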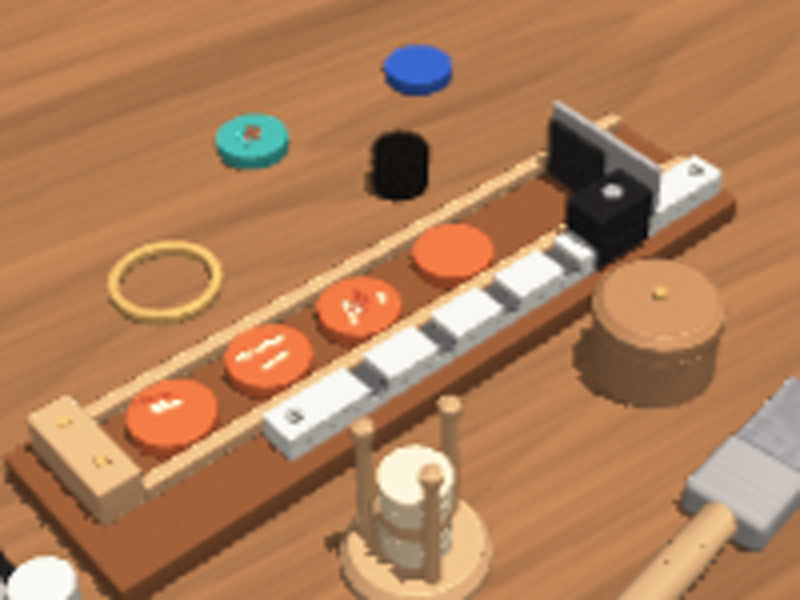

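```bash
python3 - <<'E'
from h import *
f=dict(np.load('pics/top0.npz'))
P=lambda u,v,z:world(f,u/4+190-.375,v/4+140-.375,z)
A={}
for n,u,v,z in [('eb1',655,160,.038),('eb2',692,158,.038),('eb3',705,264,.038),('eb4',668,268,.038),('r1',33,180,.03),('r2',36,217,.03),('r3',541,132,.03),('r4',546,167,.03),('lipF0',48,322,.0245),('lipF1',662,262,.0245),('lipB0',40,228,.0245),('lipB1',655,168,.0245),('pl_back_hi',124,157,.063),('pl_back_lo',137,298,.063),('pl_fr_hi',133,157,.063),('car1',206,160,.051),('car2',208,205,.051)]:
    A[n]=P(u,v,z);print(n,A[n].round(4))
y=((A['r1']+A['r2'])-(A['r3']+A['r4']));y/=np.linalg.norm(y);print('y rail',y,np.degrees(np.arctan2(y[0],y[1])))
for a,b in [('lipF0','lipF1'),('lipB0','lipB1')]:
    d=A[a]-A[b];print(np.degrees(np.arctan2(d[0],d[1])))
d=np.array([.5657,-.0391])-np.array([.5857,-.2068]);print('strikers',np.degrees(np.arctan2(*d)))
# depth around plate
D=f['z_map']
W=[]
for v in range(174,222):
  for u in range(215,245):
    w=world(f,u,v)
    if w[2]>.045:W.append(w)
W=np.array(W);print(len(W))
s=W[W[:,2]>.056];print(s.round(4))
E
```

```text
eb1 [ 0.6196 -0.2339  0.038 ]
eb2 [ 0.6212 -0.2544  0.038 ]
eb3 [ 0.5625 -0.2614  0.038 ]
eb4 [ 0.5598 -0.2411  0.038 ]
r1 [0.6008 0.1123 0.03  ]
r2 [0.58   0.1098 0.03  ]
r3 [ 0.6349 -0.1718  0.03  ]
r4 [ 0.6152 -0.1748  0.03  ]
lipF0 [0.5218 0.1015 0.0245]
lipF1 [ 0.5639 -0.241   0.0245]
lipB0 [0.5743 0.1081 0.0245]
lipB1 [ 0.6168 -0.237   0.0245]
pl_back_hi [0.6108 0.0582 0.063 ]
pl_back_lo [0.535  0.0486 0.063 ]
pl_fr_hi [0.6109 0.0533 0.063 ]
car1 [0.6118 0.0145 0.051 ]
car2 [0.5871 0.0127 0.051 ]
y rail [-0.12101533  0.99265064  0.        ] -6.950703560790007
-7.0186666716878685
-7.021222782435726
strikers -6.801005773588564
327
[[ 0.6085  0.0574  0.0623]
 [ 0.6088  0.0554  0.0601]
 [ 0.6062  0.0572  0.0631]
 [ 0.6063  0.0551  0.0626]
 [ 0.6073  0.0382  0.058 ]
 [ 0.6041  0.0572  0.0624]
 [ 0.6042  0.0551  0.0625]
 [ 0.5032 -0.0324  0.9119]
 [ 0.6019  0.0571  0.0627]
 [ 0.6021  0.0551  0.0616]
 [ 0.5997  0.057   0.0626]
 [ 0.5996  0.0547  0.0643]
 [ 0.5973  0.0567  0.0647]
 [ 0.5975  0.0547  0.0633]
 [ 0.5954  0.0569  0.0628]
 [ 0.5953  0.0546  0.0641]
 [ 0.5935  0.0571  0.0604
[... 1111 characters left out ...]
 0.5545  0.0512  0.0623]
 [ 0.5544  0.0489  0.0642]
 [ 0.5523  0.051   0.0635]
 [ 0.5524  0.0489  0.0632]
 [ 0.55    0.0506  0.0665]
 [ 0.5502  0.0488  0.0635]
 [ 0.5032 -0.0324  0.9119]
 [ 0.548   0.0509  0.0634]
 [ 0.5481  0.0488  0.0627]
 [ 0.5459  0.0508  0.0634]
 [ 0.5459  0.0487  0.0631]
 [ 0.5437  0.0506  0.0644]
 [ 0.5437  0.0483  0.0657]
 [ 0.5442  0.0449  0.0561]
 [ 0.5416  0.0507  0.0629]
 [ 0.5417  0.0487  0.0612]
 [ 0.5395  0.0507  0.062 ]
 [ 0.5397  0.0488  0.0595]
 [ 0.5398  0.0467  0.0585]
 [ 0.5032 -0.0324  0.9119]
 [ 0.5374  0.0484  0.0631]
 [ 0.5375  0.0464  0.0608]
 [ 0.5377  0.0447  0.0565]
 [ 0.5352  0.0483  0.0632]
 [ 0.5352  0.046   0.065 ]
 [ 0.5032 -0.0324  0.9119]]
```

```bash
cat >> h.py <<'E'
from scipy.spatial.transform import Rotation as Ro
yr=np.array([-.1219,.99254,0]);xr=np.array([.99254,.1219,0]);O=np.array([.5715,-.0886,0])
def rack(p): d=np.asarray(p)-O; return np.array([d@xr,d@yr,d[2]])
def wld(a,b,c): return O+a*xr+b*yr+np.array([0,0,c])
E
python3 - <<'E'
from h import *
f=dict(np.load('pics/top0.npz'))
P=lambda u,v,z:rack(world(f,u/4+190-.375,v/4+140-.375,z))
for n,u,v,z in [('n6l',224,182,.03),('n6r',244,181,.03),('n5',306,173,.03),('n4',379,166,.03),('n3',452,160,.03),('carL',137,180,.051),('carR',208,180,.051),('plate back',130,220,.063),('plate front',136,220,.063)]: print(n,P(u,v,z).round(4))
s=r.get_obs();R=Ro.from_rotvec(s['orientation']).as_matrix();print(R.round(3))
for a,b in [('x',xr),('y',yr)]: print(a,'in tool',R.T@b)
t=wld(0,.20,.15);print(t,'tool shift',(R.T@(t-s['tcp_pos'])*1000).round(1))
E
```

```text
n6l [0.042  0.0894 0.03  ]
n6r [0.0415 0.0782 0.03  ]
n5 [0.0426 0.0432 0.03  ]
n4 [0.0425 0.0021 0.03  ]
n3 [ 0.0419 -0.039   0.03  ]
carL [0.0453 0.136  0.051 ]
carR [0.0415 0.0974 0.051 ]
plate back [0.0226 0.1407 0.063 ]
plate front [0.0223 0.1375 0.063 ]
[[ 0.438 -0.001  0.899]
 [-0.899  0.001  0.438]
 [-0.001 -1.    -0.   ]]
x in tool [ 3.24646366e-01 -5.14620418e-04  9.45832826e-01]
y in tool [-0.94583196  0.00127922  0.32464677]
[0.54712  0.109908 0.15    ] tool shift [-533.9   81.2  540.1]
```

```bash
python3 -m jog '0 0 0 -26.7 0 27 0;0 0 0 -26.7 0 27 0;0 0 0 -26.7 0 27 0;0 0 0 -26.7 0 27 0;0 0 0 -26.7 0 27 0' 40
python3 -m jog '0 0 0 -26.7 0 27 0;0 0 0 -26.7 0 27 0;0 0 0 -26.7 0 27 0;0 0 0 -26.7 0 27 0;0 0 0 -26.7 0 27 0'
python3 -m jog '0 0 0 -26.7 0 27 0;0 0 0 -26.7 0 27 0;0 0 0 -26.7 0 27 0;0 0 0 -26.7 0 27 0;0 0 0 -26.7 0 27 0'
python3 -m jog '0 0 0 -26.7 0 27 0;0 0 0 -26.7 0 27 0;0 0 0 -26.7 0 27 0;0 0 0 -26.7 0 27 0;0 0 0 -26.7 0 27 0'
python3 -m jog '0 -7.1 0 0 0 0 0;0 -7.1 0 0 0 0 0;0 -7.1 0 0 0 0 0;0 -7.1 0 0 0 0 0;0 -7.1 0 0 0 0 0'
python3 -m jog '0 -7.1 0 0 0 0 0;0 -7.1 0 0 0 0 0;0 -7.1 0 0 0 0 0;0 -7.1 0 0 0 0 0;0 -7.1 0 0 0 0 0'
cat >>h.py <<'E'
def st():
    s=r.get_obs();R=Ro.from_rotvec(s['orientation']).as_matrix()
    print('t',round(s['clock'],2),'rack mm',(rack(s['tcp_pos'])*1000).round(1),'F x,y,z rack',[round(float(s['contact_force']@a),2) for a in (xr,yr,np.array([0,0,1]))],'w',round(s['grip_width'],4))
    return s,R
E
python3 - <<'E'
from h import *
s,R=st()
for n,b in [('x',xr),('y',yr)]: print(n,'in tool',(R.T@b).round(4))
print('shift to (0,195,150):',(R.T@(wld(0,.195,.15)-s['tcp_pos'])*1000).round(1))
f=imaging.grab_frame('wrist');save('w1',f)
E
```

```text
clock: 0.57
tcp_pos: [0.3584, -0.426, 0.2311]
orientation: [-1.39, 0.87, -0.869]
contact_force: [0.1, 0.8, 0.2]
grip_width: 0.0255
clock: 0.98
tcp_pos: [0.4214, -0.247, 0.2313]
orientation: [-1.39, 0.87, -0.87]
contact_force: [0.6, -0.0, -0.1]
grip_width: 0.0004
clock: 1.4
tcp_pos: [0.4844, -0.0679, 0.2314]
orientation: [-1.39, 0.87, -0.87]
contact_force: [0.0, -0.8, 0.1]
grip_width: 0.0001
clock: 1.82
tcp_pos: [0.5475, 0.1111, 0.2312]
orientation: [-1.39, 0.87, -0.87]
contact_force: [0.4, -0.9, -0.4]
grip_width: -0.0003
clock: 2.23
tcp_pos: [0.5471, 0.1094, 0.2309]
orientation: [-1.537, 0.386, -0.385]
contact_force: [-0.3, -0.1, 0.6]
grip_width: 0.0001
clock: 2.65
tcp_pos: [0.5471, 0.1092, 0.231]
orientation: [-1.569, -0.099, 0.1]
contact_force: [-0.1, 0.5, -0.2]
grip_width: 0.0
t 2.65 rack mm [-1.000e-01  1.993e+02  2.310e+02] F x,y,z rack [-0.06, 0.54, -0.19] w 0.0
x in tool [ 1.e+00 -5.e-04 -5.e-03]
y in tool [ 5.e-03 -1.e-04  1.e+00]
shift to (0,195,150): [ 0.1 81.  -4.3]
```

View pics/w1.png

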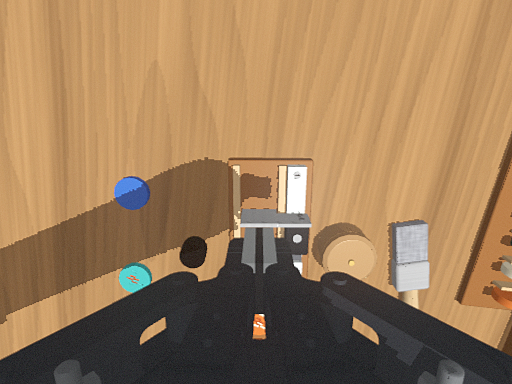

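```bash
python3 -m jog '0 0 0 0 30 0 0;0 0 0 0 30 0 0;0 0 0 0 30 0 0;0 0 0 0 30 0 0;0 0 0 0 15 0 0'
python3 -m jog '0 0 0 0 20 0 0;0 0 0 0 20 0 0;0 0 0 0 15 0 0;0 0 0 0 5 0 0;0 0 0 0 0 0 0'
python3 - <<'E'
from h import *
s,R=st()
f=imaging.grab_frame('scene');save('s2',f)
c=cv2.imread('pics/s2.png')[100:290,130:360]
cv2.imwrite('pics/s2c.png',cv2.resize(c,None,fx=3.3,fy=3,interpolation=cv2.INTER_CUBIC))
f=imaging.grab_frame('wrist');save('w2',f)
E
```

```text
clock: 3.12
tcp_pos: [0.5452, 0.1085, 0.0928]
orientation: [-1.57, -0.089, 0.096]
contact_force: [-0.7, 0.3, 0.3]
grip_width: -0.0002
clock: 3.53
tcp_pos: [0.5463, 0.1091, 0.035]
orientation: [-1.569, -0.092, 0.096]
contact_force: [-1.0, -0.6, 0.2]
grip_width: 0.0
t 3.53 rack mm [ -0.9 199.3  35. ] F x,y,z rack [-1.02, -0.53, 0.18] w 0.0
```

View pics/s2c.png

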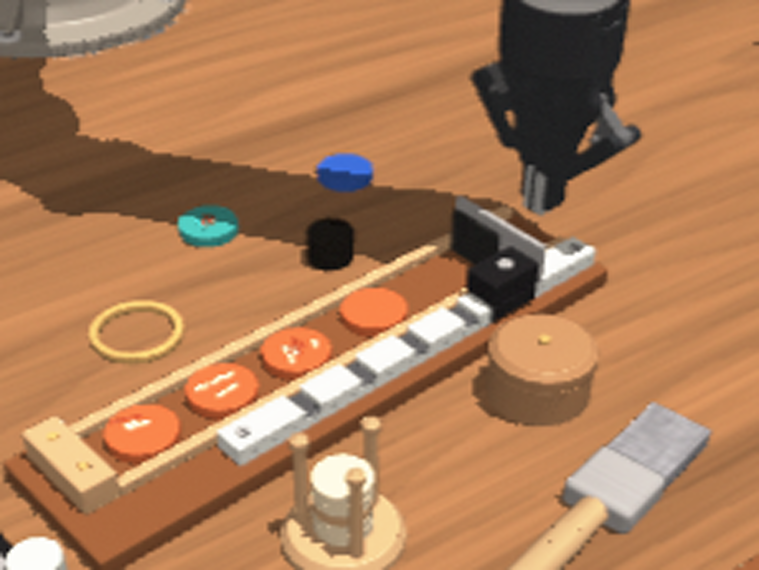

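View pics/w2.png

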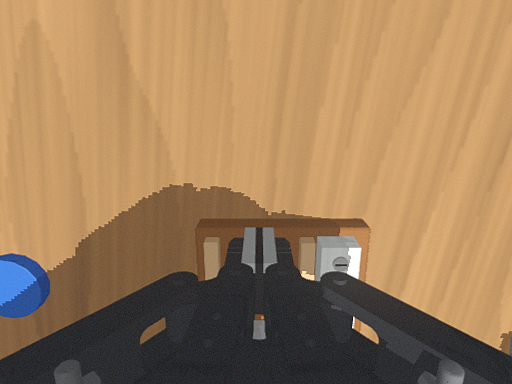

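```bash
python3 -m jog '0 0 0 0 0 -12 0;0 0 0 0 0 -12 0;0 0 0 0 0 -10 0;0 0 0 0 0 -4 0;0 0 0 0 0 0 0'
python3 -c "
from h import *
st()"
python3 -m jog '0 0 0 0 0 -2 0;0 0 0 0 0 -2 0;0 0 0 0 0 -2 0;0 0 0 0 0 -2 0;0 0 0 0 0 -2 0'
python3 -c "
from h import *
st()"
python3 -m jog '0 0 0 0 0 -2 0;0 0 0 0 0 -2 0;0 0 0 0 0 -2 0;0 0 0 0 0 -2 0;0 0 0 0 0 -2 0'
python3 - <<'E'
from h import *
s,R=st()
print('y in tool',(R.T@yr).round(4))
f=imaging.grab_frame('scene');save('s3',f)
c=cv2.imread('pics/s3.png')[140:290,130:330]
cv2.imwrite('pics/s3c.png',cv2.resize(c,None,fx=4,fy=4,interpolation=cv2.INTER_CUBIC))
E
```

```text
clock: 4.05
tcp_pos: [0.5523, 0.069, 0.0365]
orientation: [-1.57, -0.093, 0.092]
contact_force: [-0.4, -0.3, -0.4]
grip_width: 0.0001
t 4.05 rack mm [  0.2 158.8  36.5] F x,y,z rack [-0.43, -0.24, -0.37] w 0.0001
clock: 4.47
tcp_pos: [0.5531, 0.0623, 0.0363]
orientation: [-1.568, -0.096, 0.096]
contact_force: [-0.9, 3.4, 1.6]
grip_width: -0.0003
t 4.47 rack mm [1.00e-01 1.52e+02 3.63e+01] F x,y,z rack [-0.47, 3.45, 1.61] w -0.0003
clock: 4.88
tcp_pos: [0.5542, 0.0522, 0.0363]
orientation: [-1.568, -0.096, 0.096]
contact_force: [-0.9, 4.3, 0.3]
grip_width: -0.0002
t 4.88 rack mm [  0.  141.8  36.3] F x,y,z rack [-0.36, 4.39, 0.31] w -0.0002
y in tool [-5.e-04  5.e-04  1.e+00]
```

View pics/s3c.png

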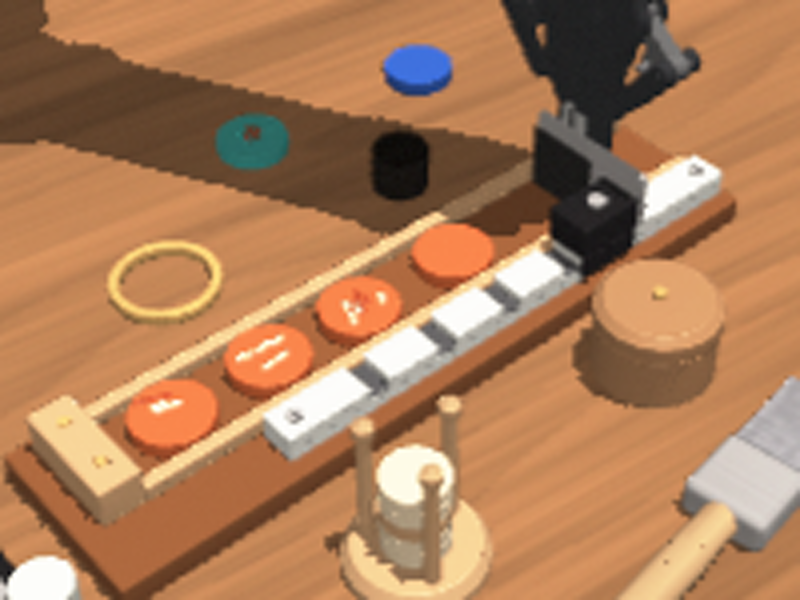

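```bash
p(){ python3 -c "
from h import *
st()"; }
python3 -m jog '0 0 0 0 0 -3 0;0 0 0 0 0 -3 0;0 0 0 0 0 -3 0;0 0 0 0 0 -3 0;0 0 0 0 0 -3 0' >/dev/null;p
python3 -m jog '0 0 0 0 0 -1 0;0 0 0 0 0 -1 0;0 0 0 0 0 -1 0;0 0 0 0 0 -1 0;0 0 0 0 0 -1 0'>/dev/null;p
python3 -m jog '0 0 0 0 0 -1 0;0 0 0 0 0 -0.5 0;0 0 0 0 0 -0.5 0;0 0 0 0 0 -0.5 0;0 0 0 0 0 -0.5 0'>/dev/null;p
python3 -m jog '0 0 0 0 0 -0.5 0;0 0 0 0 0 -0.5 0;0 0 0 0 0 -0.5 0;0 0 0 0 0 -0.5 0;0 0 0 0 0 -0.5 0'>/dev/null;p
```

```text
t 5.35 rack mm [  0.  126.3  36.3] F x,y,z rack [0.17, 5.11, -0.83] w 0.0002
t 5.77 rack mm [  0.  120.7  36.3] F x,y,z rack [0.84, 0.98, -0.99] w -0.0002
t 6.18 rack mm [  0.  118.2  36.3] F x,y,z rack [-0.06, -0.55, 0.74] w 0.0001
t 6.6 rack mm [  0.  116.8  36.3] F x,y,z rack [-0.72, 3.93, -0.07] w 0.0001
```

```bash
p(){ python3 -c "
from h import *
st()"; }
python3 -m jog '0 0 0 0 0 -1 0;0 0 0 0 0 -1 0;0 0 0 0 0 -1 0;0 0 0 0 0 -1 0;0 0 0 0 0 -1 0' >/dev/null;p
python3 -m jog '0 0 0 0 0 -2 0;0 0 0 0 0 -2 0;0 0 0 0 0 -2 0;0 0 0 0 0 -2 0;0 0 0 0 0 -2 0'>/dev/null;p
python3 -m jog '0 0 0 0 0 -3 0;0 0 0 0 0 -3 0;0 0 0 0 0 -3 0;0 0 0 0 0 -3 0;0 0 0 0 0 -2 0'>/dev/null;p
python3 -m jog '0 0 0 0 0 -1.5 0;0 0 0 0 0 -1.5 0;0 0 0 0 0 -1 0;0 0 0 0 0 -1 0;0 0 0 0 0 0 0'>/dev/null;p
python3 -c "
from h import *
f=imaging.grab_frame('scene');save('s4',f)
c=cv2.imread('pics/s4.png')[140:290,130:330]
cv2.imwrite('pics/s4c.png',cv2.resize(c,None,fx=4,fy=4,interpolation=cv2.INTER_CUBIC))"
```

```text
t 7.02 rack mm [  0.  116.   36.4] F x,y,z rack [-1.01, 14.24, -1.65] w -0.0002
t 7.43 rack mm [  0.  102.5  36.4] F x,y,z rack [-0.14, 4.41, -0.84] w 0.0001
t 7.85 rack mm [ 0.  86.3 36.3] F x,y,z rack [-0.03, 4.27, 1.09] w 0.0001
t 8.27 rack mm [-0.  80.8 36.3] F x,y,z rack [0.75, 0.44, -0.0] w -0.0002
```

View pics/s4c.png

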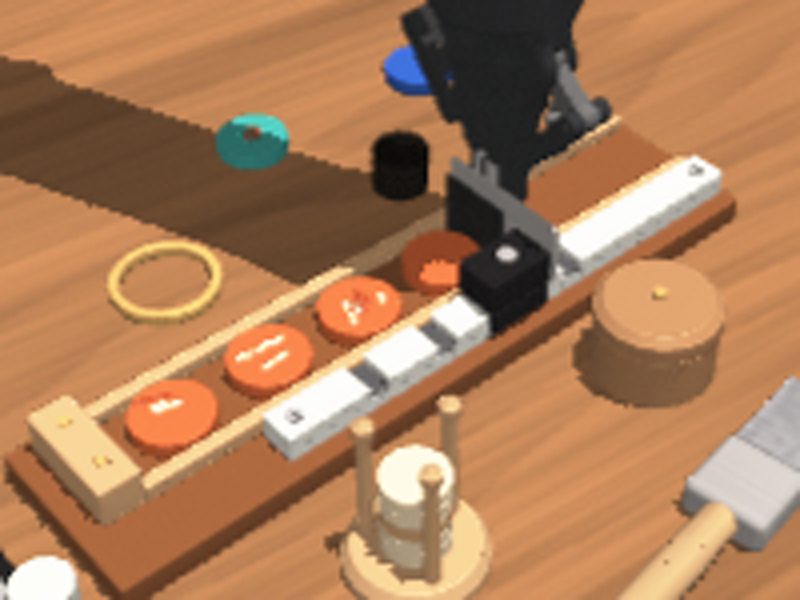

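```bash
p(){ python3 -c "
from h import *
st()"; }
python3 -m jog '0 0 0 0 0 -1 0;0 0 0 0 0 -1 0;0 0 0 0 0 -1 0;0 0 0 0 0 -1 0;0 0 0 0 0 -1 0' >/dev/null;p
python3 -m jog '0 0 0 0 0 -1 0;0 0 0 0 0 -1 0;0 0 0 0 0 -1 0;0 0 0 0 0 -1 0;0 0 0 0 0 -1 0'>/dev/null;p
python3 -m jog '0 0 0 0 0 -2 0;0 0 0 0 0 -2 0;0 0 0 0 0 -2 0;0 0 0 0 0 -2 0;0 0 0 0 0 -2 0'>/dev/null;p
python3 -m jog '0 0 0 0 0 -2 0;0 0 0 0 0 -2 0;0 0 0 0 0 -2 0;0 0 0 0 0 -2 0;0 0 0 0 0 -2 0'>/dev/null;p
python3 -m jog '0 0 0 0 0 -1 0;0 0 0 0 0 -1 0;0 0 0 0 0 -1 0;0 0 0 0 0 -1 0;0 0 0 0 0 0 0'>/dev/null;p
python3 -c "
from h import *
f=imaging.grab_frame('scene');save('s5',f)
c=cv2.imread('pics/s5.png')[140:290,130:330]
cv2.imwrite('pics/s5c.png',cv2.resize(c,None,fx=4,fy=4,interpolation=cv2.INTER_CUBIC))"
```

```text
t 8.73 rack mm [-0.  76.6 36.3] F x,y,z rack [0.59, -0.06, -0.12] w 0.0003
t 9.15 rack mm [-0.  75.3 36.3] F x,y,z rack [-0.32, 10.82, -0.77] w 0.0001
t 9.57 rack mm [-0.1 64.4 36.3] F x,y,z rack [-0.91, 4.01, 0.25] w 0.0002
t 9.98 rack mm [-0.1 51.8 36.3] F x,y,z rack [-0.77, 5.06, 1.14] w -0.0
t 10.4 rack mm [-0.1 47.3 36.3] F x,y,z rack [-0.03, 1.84, 0.62] w 0.0003
```

View pics/s5c.png

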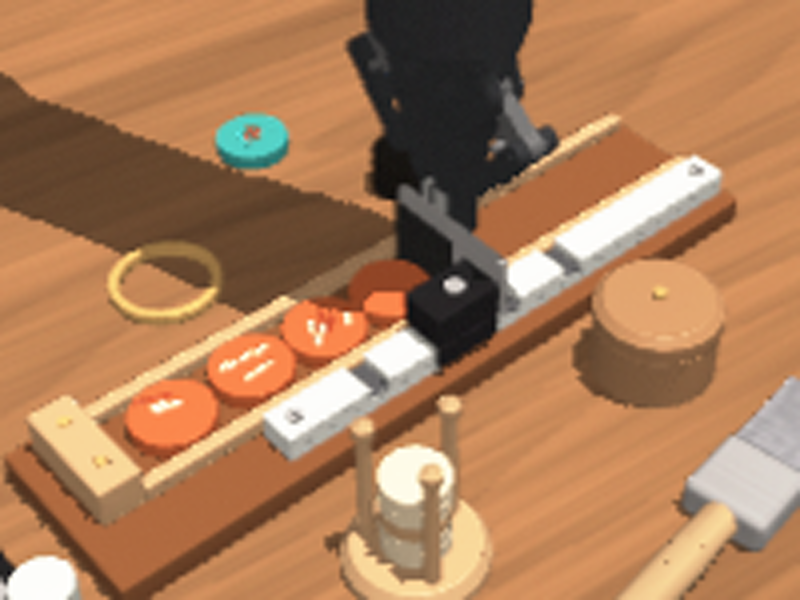

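```bash
p(){ python3 -c "
from h import *
st()"; }
python3 -m jog '0 0 0 0 0 -1 0;0 0 0 0 0 -1 0;0 0 0 0 0 -1 0;0 0 0 0 0 -1 0;0 0 0 0 0 -1 0' >/dev/null;p
python3 -m jog '0 0 0 0 0 -0.5 0;0 0 0 0 0 -0.5 0;0 0 0 0 0 -0.5 0;0 0 0 0 0 -0.5 0;0 0 0 0 0 0 0'>/dev/null;p
python3 -m jog '0 0 0 0 0 -0.5 0;0 0 0 0 0 -0.5 0;0 0 0 0 0 -0.5 0;0 0 0 0 0 0 0;0 0 0 0 0 0 0'>/dev/null;p
python3 -c "
from h import *
f=imaging.grab_frame('top');save('t6',f)
c=cv2.imread('pics/t6.png')[140:260,190:380]
cv2.imwrite('pics/t6c.png',cv2.resize(c,None,fx=4,fy=4,interpolation=cv2.INTER_CUBIC))
f=imaging.grab_frame('scene');save('s6',f)
c=cv2.imread('pics/s6.png')[140:290,130:330]
cv2.imwrite('pics/s6c.png',cv2.resize(c,None,fx=4,fy=4,interpolation=cv2.INTER_CUBIC))"
```

```text
t 10.87 rack mm [-0.1 43.1 36.3] F x,y,z rack [-0.33, 4.14, 0.42] w -0.0
t 11.28 rack mm [-0.1 40.3 36.3] F x,y,z rack [-0.45, 1.48, 0.5] w 0.0
t 11.7 rack mm [ 0.  38.6 36.3] F x,y,z rack [0.64, -0.23, 0.33] w -0.0
```

View pics/s6c.png

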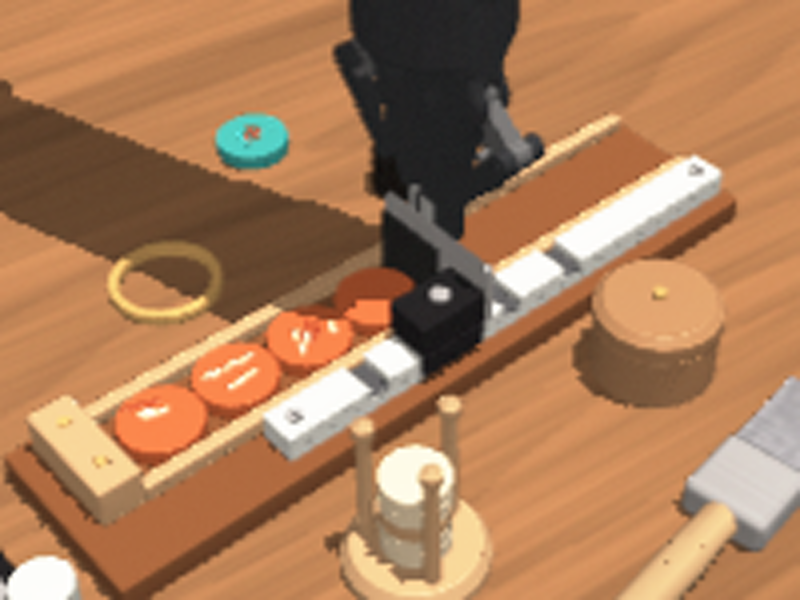

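View pics/t6c.png

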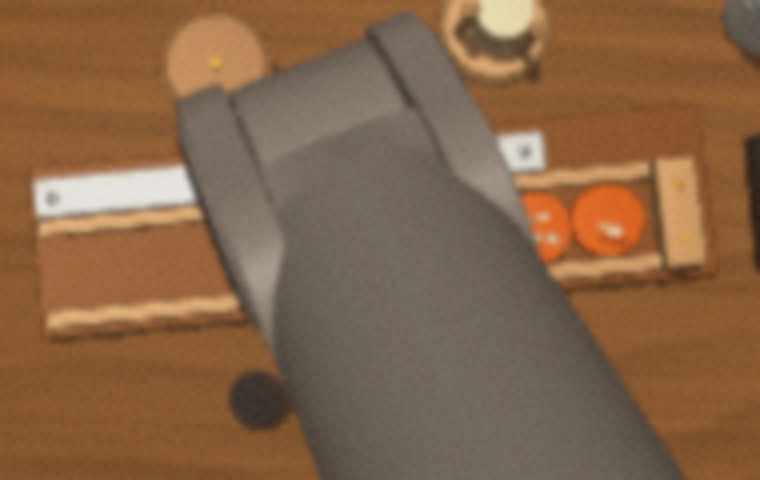

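```bash
p(){ python3 -c "
from h import *
st()"; }
python3 -m jog '0 0 0 0 0 -0.5 0;0 0 0 0 0 -0.5 0;0 0 0 0 0 0 0;0 0 0 0 0 0 0;0 0 0 0 0 0 0' >/dev/null;p
python3 -m jog '0 0 0 0 0 -0.5 0;0 0 0 0 0 -0.5 0;0 0 0 0 0 0 0;0 0 0 0 0 0 0;0 0 0 0 0 0 0'>/dev/null;p
python3 -m jog '0 0 0 0 0 -0.4 0;0 0 0 0 0 -0.4 0;0 0 0 0 0 0 0;0 0 0 0 0 0 0;0 0 0 0 0 0 0'>/dev/null;p
```

```text
t 12.22 rack mm [-0.  38.5 36.3] F x,y,z rack [-0.75, 0.82, 0.44] w 0.0001
t 12.63 rack mm [-0.1 37.5 36.3] F x,y,z rack [-0.03, -0.63, -0.54] w -0.0001
t 13.05 rack mm [-0.1 36.7 36.3] F x,y,z rack [0.25, 1.18, -0.3] w -0.0001
```

```bash
python3 -m jog '0 0 0 0 0 3 0;0 0 0 0 0 8 0;0 0 0 0 0 12 0;0 0 0 0 0 15 0;0 0 0 0 0 15 0'
python3 -m jog '0 0 0 0 -30 0 0;0 0 0 0 -35 0 0;0 0 0 0 -35 0 0;0 0 0 0 -35 0 0;0 0 0 0 -20 0 0'
python3 -m jog '0 0 0 0 0 35 0;0 0 0 0 0 35 0;0 0 0 0 0 35 0;0 0 0 0 0 35 0;0 0 0 0 0 35 0'
python3 - <<'E'
from h import *
st()
f=imaging.grab_frame('top');save('t7',f)
c=cv2.imread('pics/t7.png')[140:260,190:380]
cv2.imwrite('pics/t7c.png',cv2.resize(c,None,fx=4,fy=4,interpolation=cv2.INTER_CUBIC))
f=imaging.grab_frame('scene');save('s7',f)
c=cv2.imread('pics/s7.png')[140:290,130:330]
cv2.imwrite('pics/s7c.png',cv2.resize(c,None,fx=4,fy=4,interpolation=cv2.INTER_CUBIC))
E
```

```text
clock: 13.47
tcp_pos: [0.5603, 0.0023, 0.0364]
orientation: [-1.568, -0.096, 0.095]
contact_force: [-0.2, 1.1, 0.5]
grip_width: 0.0
clock: 13.88
tcp_pos: [0.5617, 0.0027, 0.1952]
orientation: [-1.568, -0.1, 0.093]
contact_force: [0.3, 0.8, -0.7]
grip_width: -0.0002
clock: 14.3
tcp_pos: [0.5382, 0.1771, 0.1915]
orientation: [-1.568, -0.096, 0.096]
contact_force: [0.2, 0.3, 0.6]
grip_width: -0.0001
t 14.3 rack mm [ -0.7 267.8 191.5] F x,y,z rack [0.23, 0.27, 0.56] w -0.0001
```

View pics/s7c.png

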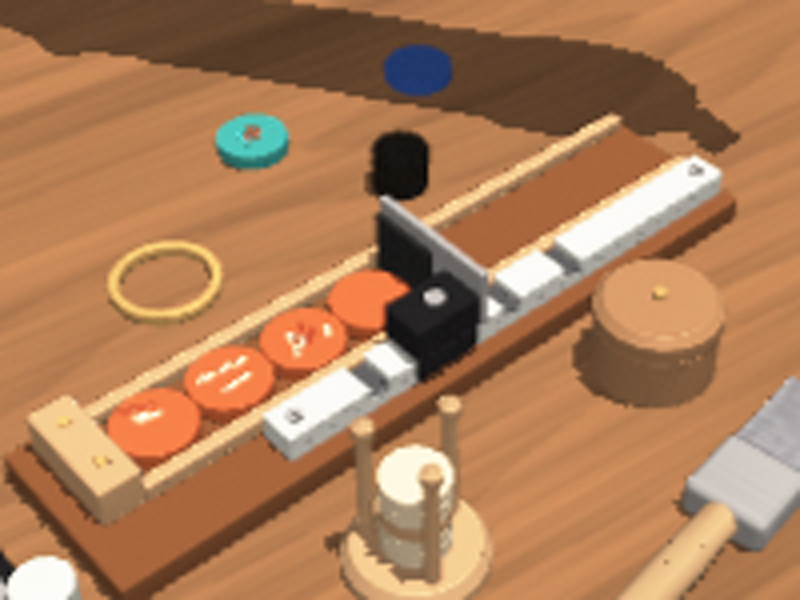

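View pics/t7c.png

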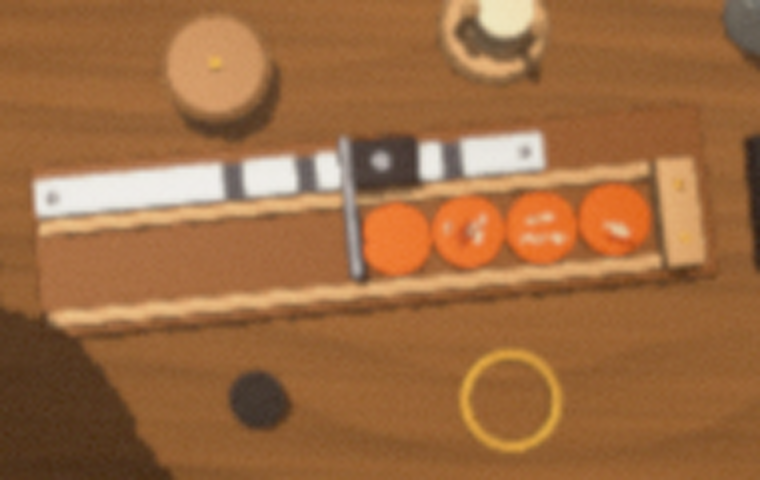

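```bash
python3 - <<'E'
from h import *
f=dict(np.load('pics/t7.npz'))
P=lambda u,v,z:rack(world(f,u/4+190-.375,v/4+140-.375,z))
for n,u,v,z in [('carR',417,162,.051),('stud',380,160,.053),('plate back',341,140,.063),('plate back lo',353,278,.063),('n6',234,181,.03),('n3',452,160,.03)]: print(n,(1000*P(u,v,z)).round(1))
f0=dict(np.load('pics/top0.npz'))
print('stud0',1000*rack(world(f0,168/4+190-.375,182/4+140-.375,.053)))
s6=cv2.imread('pics/s6.png');
E
```

```text
carR [ 40.2 -17.4  51. ]
stud [43.   2.8 53. ]
plate back [54.7 23.4 63. ]
plate back lo [-20.1  24.5  63. ]
n6 [42.  83.7 30. ]
n3 [ 41.9 -39.   30. ]
stud0 [ 42.27680059 119.11300397  53.        ]
```

```bash
python3 -c "
from h import *
r.hand_in()
st()"
```

```text
the job is handed in; nothing more can be done
the job is handed in; nothing more can be done
```

The stop now sits in the four-striker notch, and the job was handed in at about 14.4 s.

**What I did:** With the gripper shut, I pushed the steel back of the stop on the lane's middle line, through the six and five notches and up to the four. I stopped about 2 mm short of the notch, and the stop clicked in by itself. Then I backed the hand off and lifted it away.

**Last checks:**
- **Position:** In the top view the plate's back is at rack y of about 24 mm (24 expected). The carriage front is at -17.4 mm (-17.5 expected), and the ball is over notch four.
- **Click:** The push force dropped to about zero before the finger stopped, as it had at the six and five notches.
- **Strikers:** All four lie flat in a closed row.
- **Other objects:** By eye, the things near the rack that the final pictures show look unmoved. I did not measure them, and I did not check the scale or the bottle.
- **Force:** The highest push I read was about 14 N.

None of these checks failed or disagreed. The hand-in gave no verdict.

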